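# Draw a valve spool to its groove and hold it for inspection

### The arm

A 6-joint arm with a two-finger parallel gripper is mounted at the origin on the work surface. World frame = base frame: x ahead of the robot, y to its left, z up, the work surface at z = 0. Lengths are in m, angles in degrees, forces in N, time in s.
With the tool pointing down it reaches from about 0.375 to 0.9 m from the base axis. Payload 3.1 kg.
Tool frame: the origin (TCP) lies midway between the tips of the shut fingers; the grasp point (between the pads) lies 19 mm behind it; z points along the fingers, y is the line along which they close (so a half turn about z gives the same grasp; the last joint's range is limited). The gripper opens to 87 mm and grips with 3 to 60 N. Pads are 19 mm wide; open, the fingers measure 117 mm over their backs; the gripper's body (75 mm by 190 mm) begins 51 mm behind the grasp point.
Start: joints at [-73.596, 30.224, 82.088, -0, 67.689, -10.227], TCP at [0.28, -0.559, 0.223] pointing down, gripper open.
Joint ranges: [-176.69, 176.69], [-43.24, 126.21], [12.49, 139.97], [-82, 262], [0, 151.66], [-163.58, 163.58]. Speed limits (degrees/s): [159.86, 159.86, 180, 180, 180, 180].

### API

Orientations are given as a 3x3 rotation matrix whose columns are the frame's x, y, z axes.
In Python, from rig import read_state, capture, camera_info, hand_in gives the robot as it stands.
- The arm moves only by the tool drive_tool, never from a script. Its argument "motion" is a list of rows, each a list of 2 entries, a list of its own where there are three numbers: the shift along the tool's x, y, z in mm, then the turn, a rotation vector about the tool's x, y, z in rad. A call has 1 to 5 rows; each row shifts and turns the commanded pose from where the row before left it, along the tool's axes as they then stand; what a row does not reach is not made up. A row lasts 1/10 s, in which the tool goes at most 50 mm and 8.59 degrees, less where a joint would pass 70% of its speed; a pose out of reach is approached as far as the arm can. A call is refused whole if a number of a shift passes 50 or a number of a turn 0.15, either way. A call with a gripper value outside its range is refused whole. "gripper" is the opening, from 0 (shut) to 1 (fully open), set as the call begins (left out, the last holds). The fingers move at their own pace and stop on an object; the grip force is fixed at half the most. Time passes only in rows, so rows that do not move let the fingers close. It gives the time, the measured TCP pose, the force, the opening and the grip force at its end, in the units of the state.
- read_state(): the state, without advancing time (a new reading comes with each control period).
- capture(name): name is "scene" or "side" or "wrist"; returns the picture (400x640x3 uint8, red, green, blue); there is no depth.
- camera_info(name): a dict with "fovy" (degrees; the focal length in pixels is half the picture's height over the tangent of half this angle, whatever the lens; pixels are square), "cx", "cy" (the principal point, pixels), "xyz" and "orientation" of the camera in the world; the wrist camera has in their place "T_tool_cam" (4x4, takes a point from camera to tool coordinates, whose origin is the TCP and whose axes are the flange's). Camera axes: x right, y down, z forward; pixel columns grow to the right and rows downward; lengths in m; the calibration is good to about 2 mm. A picture is of the moment at which its call begins: read the wrist's pose just before it. camera_info takes no time and is no camera call.
- hand_in(): hands the job in; it is judged then, once.
The state is a dict: "time_s": time; "joint_positions": joint angles; "qvel": joint speeds; "tau": joint torques, N m; "position": TCP position; "tcp_rot": TCP orientation; "force": force on the tool from outside, world axes, zero at the start; "moment": the same for the moment, N m; "opening": opening from 0.0 (shut) to 1.0 (fully open); "grasp_force": force on a finger pad.
Only numpy, scipy, OpenCV 4.12 (cv2) and the standard library are available. Lean on these libraries where they do the work, as an engineer would, in place of code of your own. Each camera call takes 0.05 s, during which the arm holds its last target. There are 200 camera calls.

### The job

Swing the flat keeper bar fully aside with its upright pin so that it clears the spool's collar, then take the spool by its knob and draw it straight out along its leaning bore, without forcing it sideways, until the whole groove and about one centimetre of the plain rod below it stand clear of the bore's mouth. Leave the keeper aside and the things round about where they are, and finish while still holding the spool there, drawn partway out and still.

Things in the scene. Friction and masses are not known exactly. Their poses are not given: they have to be found in the camera images.
- valve: aluminium block 70 x 110 x 95 mm, fixed in a grey bench cradle on the dark mat. Origin: centre of the bore's mouth, on its upper face, 118 mm above the table. z: out along the bore, leaning 0.35 rad from vertical towards the robot's side; x: away from the robot and up along the face; y: level, left. Block: x +-35 mm, y -43 to 67 mm, 95 mm down. Bore 21 mm in diameter, right through
- spool: loose steel spool, 0.18 to 0.35 kg, in the bore. Origin on its axis at the collar's underside, which rests on the block's face at the start; z outward. Outward: collar 30 mm in diameter up to 6 mm, stem 14 mm in diameter to 30 mm, round knob 24 mm in diameter from 30 to 60 mm (grip this). It slips back in if let go; pressing it on the bore or keeper with over 30 N is forcing it
- groove_edge (a point): point on the spool's axis at the groove's inner edge, 30 mm inward of the collar's underside. Inward of the collar: rod 20 mm in diameter to 16 mm, groove 14 mm in diameter from 16 to 30 mm, rod 20 mm in diameter from 30 to 88 mm (end). 30 mm inside the mouth at the start, it should end about 10 mm outside: a draw of 40 mm
- keeper (a joint): angle of the keeper, a dark steel bar 10 x 4 mm lying 7.5 mm above the block's face, turning about an axis parallel to the bore. At 0 its 28 mm arm lies over the collar's rim and its pin points along the valve's +y; it grows counter-clockwise from above (pin towards the robot) to a stop at 1.4. Starts at 0 to 0.25; clear of the collar beyond 0.8. Stays where left; 1.3 N at the pin turns it
- keeper_pivot (a point): point on the block's upper face on the keeper's turning axis, 38 mm from the bore's axis along the valve's +y
- keeper_pin (a point): centre of the top of the keeper's upright pin: 10 mm in diameter, 36 mm tall, parallel to the bore, 40 mm from the pivot, on the side away from the spool; its top is 47.5 mm above the block's face
- brush: brush about 170 mm long lying on the table, to be left alone; origin at its underside
- jar: small closed jar, 60 mm in diameter and 75 mm tall, to be left alone; origin at the centre of its underside
- carton: white carton, 85 x 60 x 45 mm, to be left alone; origin at the centre of its underside
- dish: shallow steel dish, 90 mm in diameter and 22 mm tall, to be left alone; origin at the centre of its underside
Things that resemble listed ones, but are neither listed nor needed, are in the scene too. Leave any purple or yellow look-alike of the part that bears valve alone.

How it is judged:
By the outcome, as a careful person would: the job done as asked, in the order asked, and still so for the second after the job is handed in, while the arm keeps its last pose, push and grip.
It also fails if it takes over 45 s, if anything falls off the work surface, if the arm or the gripper's body presses on something with over 40 N, if the wrist force passes 120 N, or if a joint passes its speed limit or range.

## Working session

There is one attempt and no reset: what is moved stays moved. The work goes in short steps, Python scripts to look and compute and a tool call to move; the robot and the scene stay as the last step left them, time stands still between calls to the robot, and variables do not carry over. Pictures are saved under pics/ and viewed, at most 10 in all, crops included, and the job is handed in when it is done.

Besides the shell and the picture viewer there is one more tool, called after ">>>" as name(argument=value, ...) on one line, values as JSON. drive_tool: Moves the arm, as the interface text tells. Its arguments: {"type":"object","properties":{"motion":{"type":"array","items":{"type":"array"}},"gripper":{"type":"number"}},"required":["motion"]}

```bash
mkdir -p pics; ls; python3 - <<'E'
from rig import *
import cv2
for n in("scene","side"):
    cv2.imwrite(f"pics/{n}0.png",capture(n)[...,::-1]); print(n,camera_info(n))
print(camera_info("wrist")); s=read_state(); print(s)
E
```

```text
pics
scene {'fovy': 43.7779068327112, 'cx': 317.940988518603, 'cy': 201.79016276519135, 'xyz': array([ 1.30555189, -0.38393279,  1.10043537]), 'orientation': array([[ 0.40089875,  0.66263611, -0.63260855],
       [ 0.9159281 , -0.27569089,  0.29166803],
       [ 0.01886535, -0.6963533 , -0.71745117]])}
side {'fovy': 53.63052288901654, 'cx': 316.54401498076237, 'cy': 196.3717612677225, 'xyz': array([0.09103086, 1.09019912, 0.74375146]), 'orientation': array([[-0.95608123, -0.14974714,  0.25196126],
       [-0.29285417,  0.45272321, -0.84218652],
       [ 0.01204632, -0.87898663, -0.47669424]])}
{'fovy': 69.63078285603913, 'cx': 321.22729026249885, 'cy': 199.05079040579452, 'T_tool_cam': array([[-7.57068358e-04, -9.62874920e-01, -2.69946874e-01,
         7.39361703e-02],
       [ 9.99999285e-01, -9.78895853e-04,  6.87122052e-04,
        -3.85839694e-04],
       [-9.25862467e-04, -2.69946161e-01,  9.62874973e-01,
        -1.61997320e-01],
       [ 0.00000000e+00,  0.00000000e+00,  0.00000000e+00,
         1.00000000e+00]])}
{'time_s': 0.1, 'joint_positions': array([-7.35964404e+01,  3.02732232e+01,  8.21479157e+01,  3.09537324e-04,
        6.76887872e+01, -1.02287359e+01]), 'qvel': array([-0.06505265, -0.06854336, -0.20494719, -0.00317316, -0.00724696,
        0.08634627]), 'tau': array([-3.75747650e-04, -4.40985668e+01, -1.77150983e+01,  6.35054684e-02,
        5.33600163e-02, -4.21311336e-05]), 'position': array([ 0.27999324, -0.55805383,  0.22168021]), 'tcp_rot': array([[ 8.93902723e-01,  4.48260675e-01, -5.37012324e-04],
       [ 4.48260864e-01, -8.93900892e-01,  1.84189113e-03],
       [ 3.45611565e-04, -1.88719310e-03, -9.99998160e-01]]), 'force': array([ 0.3970872 , -0.14073752, -0.57811561]), 'moment': array([-0.0011999 , -0.01914669, -0.01245019]), 'grasp_force': 0.0, 'opening': 1.0018204246218623}
```

View pics/scene0.png

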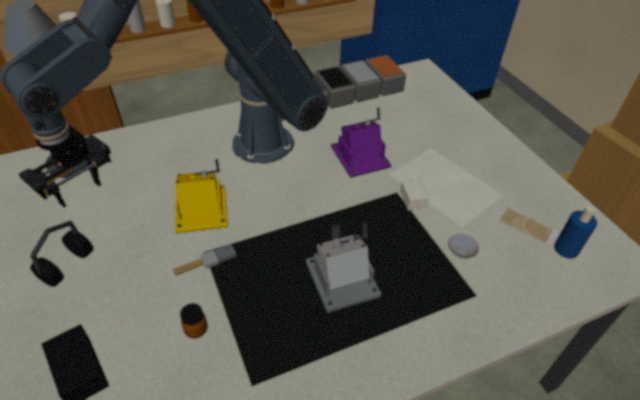

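View pics/side0.png

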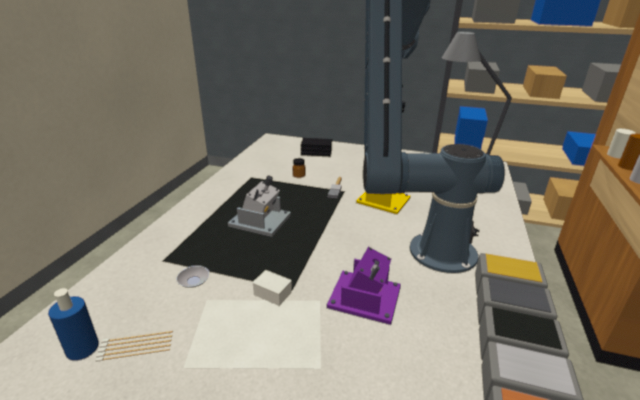

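The aluminium valve stands on the dark mat, at about (345,262) in the scene view and (260,210) in the side view. The yellow and purple look-alikes are elsewhere. Next I zoom in on both views.

```bash
python3 - <<'E'
import cv2,numpy as np
a=cv2.imread("pics/scene0.png")[215:315,290:400]; b=cv2.imread("pics/side0.png")[165:245,215:305]
f=lambda i:cv2.resize(i,(400,400*i.shape[0]//i.shape[1]),interpolation=cv2.INTER_CUBIC)
a,b=f(a),f(b);o=np.zeros((400,800,3),np.uint8);o[:a.shape[0],:400]=a;o[:b.shape[0],400:]=b
cv2.imwrite("pics/z0.png",o)
E
```

```text
(no output)
```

View pics/z0.png

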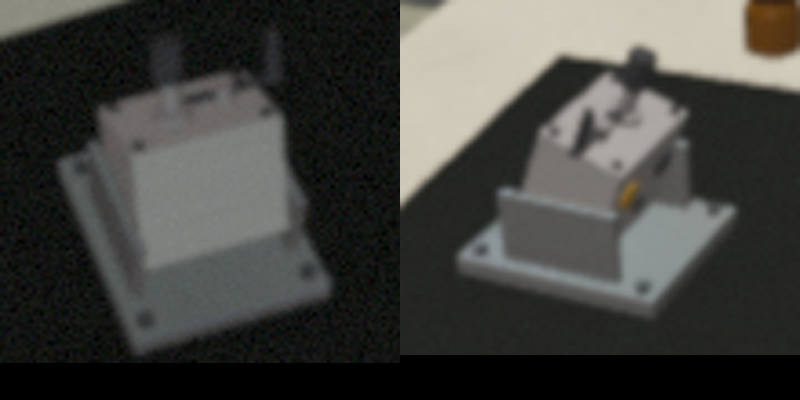

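The crop shows the knob centre at scene (335.6,231.5) and side (269.2,179), and the pin top at scene (364.5,223.8) and side (257.3,190.4). I also use two face screws: nearest the camera at scene (328,255), and right at scene (363,246).

```bash
cat > h.py <<'E'
import numpy as np
from rig import *
def ray(n,u,v,st=None):
    c=camera_info(n); f=200/np.tan(np.radians(c["fovy"]/2)); d=np.array([(u-c["cx"])/f,(v-c["cy"])/f,1])
    if n=="wrist":
        T=c["T_tool_cam"]; R=np.array(st["tcp_rot"]); o=np.array(st["position"])+R@T[:3,3]; d=R@T[:3,:3]@d
    else: o=np.array(c["xyz"]); d=np.array(c["orientation"])@d
    return o,d/np.linalg.norm(d)
def tri(rs):
    A=sum(np.eye(3)-np.outer(d,d) for o,d in rs); b=sum((np.eye(3)-np.outer(d,d))@o for o,d in rs)
    p=np.linalg.solve(A,b); return p,[np.linalg.norm(np.cross(p-o,d))*1e3 for o,d in rs]
def plane(r,z): o,d=r; return o+d*(z-o[2])/d[2]
def proj(n,p,st=None):
    c=camera_info(n); f=200/np.tan(np.radians(c["fovy"]/2))
    if n=="wrist":
        T=c["T_tool_cam"]; R=np.array(st["tcp_rot"]); o=np.array(st["position"])+R@T[:3,3]; M=R@T[:3,:3]
    else: o=c["xyz"]; M=c["orientation"]
    q=M.T@(np.array(p)-o); return np.array([c["cx"]+f*q[0]/q[2],c["cy"]+f*q[1]/q[2]])
E
python3 - <<'E'
from h import *
np.set_printoptions(precision=4,suppress=True)
print(tri([ray("scene",335.6,231.5),ray("side",269.2,179)]))
print(tri([ray("scene",364.5,223.8),ray("side",257.3,190.4)]))
sc=lambda u,v:(290+u/3.636,215+v/3.636); sd=lambda u,v:(215+(u-400)/4.444,165+v/4.444)
# baseplate corners scene: left(60,160) near(135,350) right(330,290); side
for u,v in((60,160),(135,350),(330,290)): print(plane(ray("scene",*sc(u,v)),.01))
for u,v in((458,262),(653,312),(737,208)): print(plane(ray("side",*sd(u,v)),.01))
E
```

```text
(array([ 0.5864, -0.0036,  0.1611]), [np.float64(2.0938442593499587), np.float64(2.0938442593501416)])
(array([0.5912, 0.0769, 0.1582]), [np.float64(0.11841410553735836), np.float64(0.11841410553739527)])
[ 0.5325 -0.0574  0.01  ]
[ 0.7047 -0.0732  0.01  ]
[0.7143 0.0751 0.01  ]
[0.709 0.079 0.01 ]
[0.5397 0.0959 0.01  ]
[ 0.533  -0.0647  0.01  ]
```

The measured heights match the given geometry: the knob centre should be at 0.160 and I get 0.161. Yaw is about -4.3°. Next I turn the tool to face down the bore, then take a closer look with the wrist camera.

```bash
cat >> h.py <<'E'
from scipy.spatial.transform import Rotation as Ro
np.set_printoptions(precision=4,suppress=True)
def valve(psi,t=.35):
    c,s=np.cos(psi),np.sin(psi)
    z=np.array([-np.sin(t)*c,-np.sin(t)*s,np.cos(t)]); y=np.array([-s,c,0]); return np.stack([np.cross(y,z),y,z],1)
def tool(V): return np.stack([V[:,0],-V[:,1],-V[:,2]],1)
def turn(R1):
    return Ro.from_matrix(np.array(read_state()["tcp_rot"]).T@R1).as_rotvec()
def shift(p,R=None):
    s=read_state(); R=np.array(s["tcp_rot"]) if R is None else R
    return R.T@(np.array(p)-s["position"])*1e3
E
python3 - <<'E'
from h import *
V=valve(np.radians(-4.3)); R=tool(V); print(turn(R)/5)
t=np.array([.586,-.003,.161])+.105*V[:,2]
print(t, "to via",shift([.42,-.25,.33],R), "via to t",R.T@(t-[.42,-.25,.33])*1e3)
E
```

```text
[-0.0193  0.0683  0.1068]
[ 0.5501 -0.0003  0.2596] to via [ 146.5938 -317.6842  -61.7999] via to t [  80.1503 -258.7512  104.1644]
```

>>> drive_tool(motion=[[[0,0,-15],[-0.0193,0.0683,0.1068]],[[0,0,-15],[-0.0193,0.0683,0.1068]],[[0,0,0],[-0.0193,0.0683,0.1068]],[[0,0,0],[-0.0193,0.0683,0.1068]],[[0,0,0],[-0.0193,0.0683,0.1068]]], gripper=0)

```text
time_s: 0.6
position: [0.2789, -0.559, 0.2525]
tcp_rot: [[0.935, -0.08, 0.345], [-0.074, -0.997, -0.029], [0.346, 0.001, -0.938]]
force: [0.3, 0.3, 0.4]
opening: 0.634
grasp_force: 0.0
```

>>> drive_tool(motion=[[[18,-40,-6],[0,0,0]],[[18,-40,-6],[0,0,0]],[[18,-40,-6],[0,0,0]],[[18,-40,-6],[0,0,0]],[[18,-40,-6],[0,0,0]]])

```text
time_s: 1.1
position: [0.3683, -0.363, 0.3112]
tcp_rot: [[0.937, -0.076, 0.342], [-0.071, -0.997, -0.027], [0.343, 0.001, -0.939]]
force: [0.2, -0.3, 0.1]
opening: 0.175
grasp_force: 0.0
```

>>> drive_tool(motion=[[[18,-40,-4],[0,0,0]],[[18,-40,-4],[0,0,0]],[[18,-40,-4],[0,0,0]],[[0,0,0],[0,0,0]]])

```text
time_s: 1.5
position: [0.4247, -0.2435, 0.3417]
tcp_rot: [[0.937, -0.068, 0.344], [-0.064, -0.998, -0.024], [0.344, 0.001, -0.939]]
force: [-0.6, -0.0, 0.5]
opening: 0.004
grasp_force: 0.0
```

```bash
python3 - <<'E'
from h import *
V=valve(np.radians(-4.3)); R=tool(V); print(turn(R))
t=np.array([.586,-.003,.161])+.105*V[:,2]
s=read_state();print(s["position"],shift(t),s["time_s"],s["joint_positions"])
E
```

```text
[-0.0014 -0.0017  0.0068]
[ 0.4247 -0.2435  0.3417] [  73.7171 -251.257   114.242 ] 1.5 [-52.658    4.4785 103.921   17.5124  59.1683  33.8557]
```

>>> drive_tool(motion=[[[14,-45,14],[0,0,0]],[[14,-45,14],[0,0,0]],[[14,-45,14],[0,0,0]],[[14,-45,14],[0,0,0]],[[14,-45,14],[0,0,0]]])

```text
time_s: 2.0
position: [0.5306, -0.0302, 0.298]
tcp_rot: [[0.937, -0.076, 0.342], [-0.071, -0.997, -0.028], [0.343, 0.002, -0.939]]
force: [0.4, -1.0, 0.4]
opening: 0.007
grasp_force: 0.0
```

>>> drive_tool(motion=[[[4,-26,20],[0,0,0.006]],[[0,0,12],[0,0,0]],[[0,0,0],[0,0,0]],[[0,0,0],[0,0,0]]])

```text
time_s: 2.4
position: [0.5465, -0.0076, 0.2695]
tcp_rot: [[0.936, -0.082, 0.341], [-0.077, -0.997, -0.028], [0.342, 0.0, -0.94]]
force: [0.0, -0.4, 0.3]
opening: 0.006
grasp_force: 0.0
```

```bash
python3 - <<'E'
from h import *
import cv2
s=read_state();im=capture("wrist")
cv2.imwrite("pics/w1.png",im[...,::-1]); np.savez("w1.npz",position=s["position"],tcp_rot=s["tcp_rot"])
print(s["position"],s["tcp_rot"],s["qvel"])
E
```

```text
[ 0.5465 -0.0076  0.2695] [[ 0.9364 -0.0821  0.3413]
 [-0.0771 -0.9966 -0.0282]
 [ 0.3424  0.0001 -0.9395]] [-0.669  -1.1678 -0.4517 -0.0181 -0.1502  0.2625]
```

View pics/w1.png

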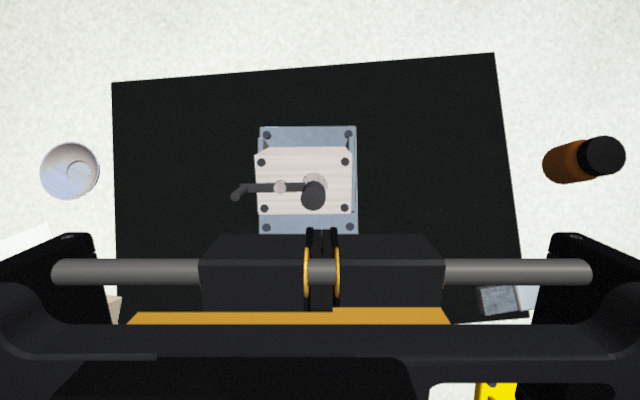

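The wrist view shows the knob at (314,194), the pivot at (280,187), the pin at about (238,193) and the face screws at about (261,162), (345,161), (348,208) and (265,209). I enlarge it for precise pixels.

```bash
python3 - <<'E'
import cv2
i=cv2.imread("pics/w1.png")[120:240,220:370]
cv2.imwrite("pics/w1z.png",cv2.resize(cv2.convertScaleAbs(i,alpha=1.2,beta=25),(750,600),interpolation=cv2.INTER_CUBIC))
E
```

```text
(no output)
```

View pics/w1z.png

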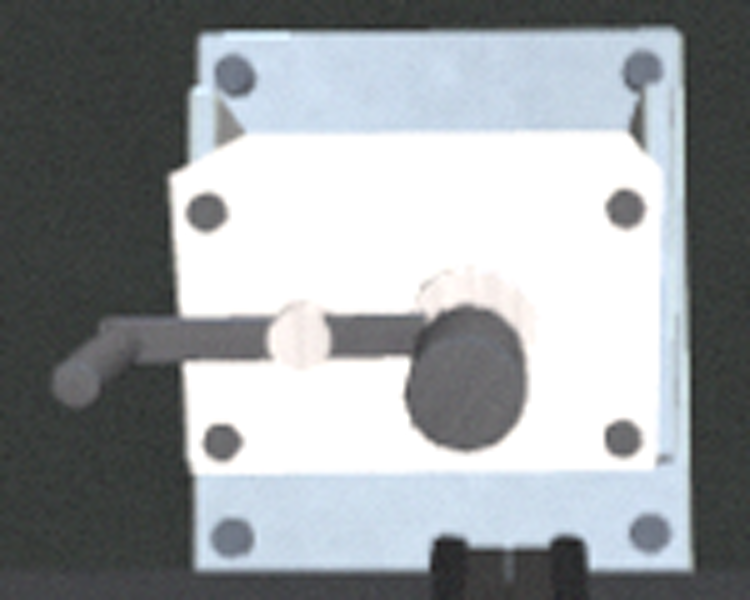

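```bash
python3 - <<'E'
from h import *
s=np.load("w1.npz"); r=lambda u,v: ray("wrist",220+u/5,120+v/5,s)
psi=np.radians(-4.3)
for k in range(4):
    V=valve(psi); kt=plane(r(465,389),.118+.06*V[2,2]); O=kt-.06*V[:,2]
    def face(u,v,h=0):
        o,d=r(u,v); n=V[:,2]; p=o+d*((O+h*n-o)@n)/(d@n); return V.T@(p-O)*1e3
    S=[face(*q) for q in((207,212),(626,209),(222,442),(623,438))]
    a=[np.arctan2((S[i]-S[j])[0],(S[i]-S[j])[1]) for i,j in((0,1),(2,3))]
    b=[np.arctan2((S[i]-S[j])[1],(S[i]-S[j])[0]) for i,j in((0,2),(1,3))]
    print(np.degrees(psi),O,np.degrees(a),np.degrees(b)); 
    psi-=np.mean(a)
V=valve(psi)
print(np.array(S)); print("pivot(h13)",face(300,334,.013),"pin",face(76,386,.0475))
print("kt tri",tri([r(465,389),ray("scene",335.9,227.4)]))
# knob centre/pin consistency in other views
for n,p in(("scene",O+.045*V[:,2]),("side",O+.045*V[:,2])): print(n,proj(n,p))
P=O+V@np.array([face(76,386,.0475)[0],face(76,386,.0475)[1],47.5])*1e-3
print("pin",P,proj("scene",P),proj("side",P))
E
```

```text
-4.3 [ 0.6034 -0.0042  0.118 ] [ 0.0262 -0.129 ] [0.0986 0.1314]
-4.248619022646832 [ 0.6034 -0.0042  0.118 ] [ 0.0771 -0.0752] [0.0504 0.0832]
-4.2495552287739065 [ 0.6034 -0.0042  0.118 ] [ 0.0762 -0.0762] [0.0512 0.084 ]
-4.249538170238694 [ 0.6034 -0.0042  0.118 ] [ 0.0762 -0.0762] [0.0512 0.084 ]
[[ 25.4123  59.2419  -0.    ]
 [ 25.2865 -35.3059  -0.    ]
 [-28.9786  59.1932  -0.    ]
 [-28.8528 -35.3852   0.    ]]
pivot(h13) [ 0.0273 37.7016 13.    ] pin [-2.1296 77.7276 47.5   ]
kt tri (array([ 0.5837, -0.0015,  0.1708]), [np.float64(1.1925007982503804), np.float64(1.1925007982503844)])
scene [335.4087 231.5924]
side [268.1218 179.4946]
pin [0.5909 0.0747 0.1619] [363.7526 222.9726] [257.5773 189.0947]
```

The geometry checks out. The pivot comes out at 37.7 mm against 38 mm, the pin radius at 40.1 mm, and the keeper at about 0.05 rad. My plan is to turn the tool -0.7 rad about its z, go down behind the pin, and push along -tool x in one straight chord.

```bash
cat >> h.py <<'E'
V=valve(np.radians(-4.25)); O=np.array([.6030,-.0042,.118])
def rel(): s=read_state(); return V.T@(s["position"]-O)*1e3
def toolV(a): return tool(V)@Ro.from_rotvec([0,0,-a]).as_matrix()
def to(v,a): # valve coords mm -> turn, shift in target tool axes
    R=toolV(a); return turn(R), R.T@V@(np.array(v)-rel())
E
python3 - <<'E'
from h import *
print(rel()); w,d=to((15.4,97.4,90),.7); print(w,d)
print(to((15.4,97.4,90),0)[1], read_state()["joint_positions"])
E
```

```text
[ -0.3279  -7.8709 162.049 ]
[ 0.0033  0.0005 -0.708 ] [ 79.8467 -70.3835  72.049 ]
[  15.7279 -105.2709   72.049 ] [-14.4303  13.7174 105.0346   4.9802  41.5232  77.1568]
```

>>> drive_tool(motion=[[[0,0,0],[0,0,-0.1416]],[[0,0,0],[0,0,-0.1416]],[[0,0,0],[0,0,-0.1416]],[[0,0,0],[0,0,-0.1416]],[[0,0,0],[0,0,-0.1416]]])

```text
time_s: 2.95
position: [0.5468, -0.0081, 0.2711]
tcp_rot: [[0.761, 0.549, 0.344], [0.593, -0.804, -0.029], [0.261, 0.226, -0.938]]
force: [0.3, 0.2, -0.4]
opening: 0.006
grasp_force: 0.0
```

>>> drive_tool(motion=[[[27,-23,24],[0,0,0]],[[27,-23,24],[0,0,0]],[[26,-24,24],[0,0,0]],[[0,0,0],[0,0,0]],[[0,0,0],[0,0,0]]])

```text
time_s: 3.45
position: [0.5942, 0.0946, 0.2077]
tcp_rot: [[0.764, 0.547, 0.342], [0.591, -0.806, -0.028], [0.261, 0.223, -0.939]]
force: [0.2, -0.8, 0.2]
opening: 0.006
grasp_force: 0.0
```

```bash
python3 - <<'E'
from h import *
print(rel(),to((15.4,97.4,25),.7),read_state()["joint_positions"])
E
```

```text
[15.6598 97.8987 89.7833] (array([0.0023, 0.0014, 0.0018]), array([-0.52  ,  0.2141, 64.7833])) [ -0.9156  23.4298 101.789   -2.2689  34.7654  54.7868]
```

>>> drive_tool(motion=[[[0,0,22],[0,0,0]],[[0,0,22],[0,0,0]],[[0,0,21],[0,0,0]],[[0,0,0],[0,0,0]],[[0,0,0],[0,0,0]]])

```text
time_s: 3.95
position: [0.6166, 0.0919, 0.1477]
tcp_rot: [[0.765, 0.545, 0.343], [0.589, -0.808, -0.029], [0.262, 0.224, -0.939]]
force: [-0.6, -0.1, -0.4]
opening: 0.005
grasp_force: 0.0
```

>>> drive_tool(motion=[[[-5,0,0],[0,0,0]],[[-5,0,0],[0,0,0]],[[-5,0,0],[0,0,0]],[[-5,0,0],[0,0,0]],[[-5,0,0],[0,0,0]]])

```text
time_s: 4.45
position: [0.5968, 0.0793, 0.1402]
tcp_rot: [[0.764, 0.547, 0.343], [0.59, -0.807, -0.027], [0.262, 0.223, -0.939]]
force: [-1.2, 6.6, 0.8]
opening: 0.007
grasp_force: 2.8
```

>>> drive_tool(motion=[[[-5,0,0],[0,0,0]],[[-5,0,0],[0,0,0]],[[-5,0,0],[0,0,0]],[[-5,0,0],[0,0,0]],[[-5,0,0],[0,0,0]]])

```text
time_s: 4.95
position: [0.5777, 0.0638, 0.1332]
tcp_rot: [[0.763, 0.548, 0.342], [0.591, -0.806, -0.028], [0.261, 0.223, -0.939]]
force: [1.0, 1.8, -0.8]
opening: 0.003
grasp_force: 0.8
```

```bash
python3 - <<'E'
from h import *
import cv2
s=read_state()
print(rel(),to((-28,61,25),.7),s["force"],s["time_s"])
im=capture("wrist"); cv2.imwrite("pics/w2.png",im[...,::-1]); np.savez("w2.npz",position=s["position"],tcp_rot=s["tcp_rot"])
E
```

```text
[-23.2238  65.9249  24.6477] (array([0.0019, 0.0013, 0.0022]), array([-6.8257,  0.6899, -0.3523])) [ 1.0129  1.8019 -0.8203] 4.95
```

View pics/w2.png

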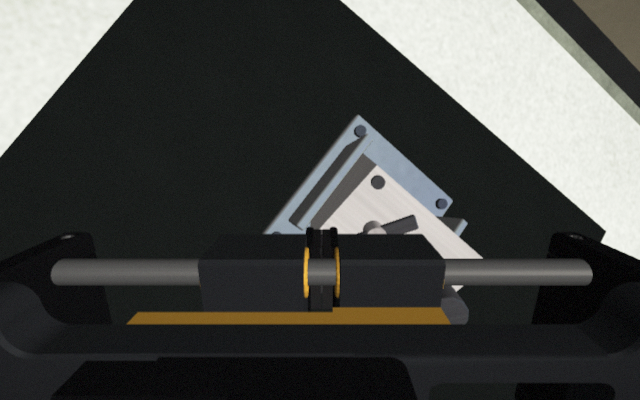

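The keeper arm, near (415,220), has already swung away from the collar at about 1.1 rad. I keep pushing gently towards the stop.

>>> drive_tool(motion=[[[-2.5,0,0],[0,0,0]],[[-2.5,0,0],[0,0,0]],[[-2,0,0],[0,0,0]],[[-1,0,0],[0,0,0]],[[0,0,0],[0,0,0]]])

```text
time_s: 5.5
position: [0.5732, 0.059, 0.132]
tcp_rot: [[0.763, 0.547, 0.345], [0.591, -0.806, -0.028], [0.263, 0.225, -0.938]]
force: [2.9, -0.1, 1.3]
opening: 0.002
grasp_force: 1.0
```

>>> drive_tool(motion=[[[-1,0,0],[0,0,0]],[[-1,0,0],[0,0,0]],[[0,0,0],[0,0,0]]])

```text
time_s: 5.8
position: [0.5715, 0.058, 0.1314]
tcp_rot: [[0.763, 0.547, 0.345], [0.591, -0.806, -0.028], [0.263, 0.225, -0.938]]
force: [4.1, -0.4, 2.5]
opening: 0.008
grasp_force: 1.8
```

```bash
python3 - <<'E'
from h import *
s=read_state(); r=rel()
print(r,r[0]*-.765+(r[1]-38)*-.644,V.T@s["force"],s["time_s"])
E
```

```text
[-29.2111  59.6658  24.9286] 8.393711383715443 [ 4.7338 -0.1048  0.9419] 5.8
```

>>> drive_tool(motion=[[[-1,0,0],[0,0,0]],[[-1,0,0],[0,0,0]],[[0,0,0],[0,0,0]]])

```text
time_s: 6.1
position: [0.5709, 0.0566, 0.1312]
tcp_rot: [[0.762, 0.546, 0.346], [0.591, -0.806, -0.028], [0.264, 0.226, -0.938]]
force: [5.2, -1.0, 1.7]
opening: 0.005
grasp_force: 2.6
```

>>> drive_tool(motion=[[[-1,0,0],[0,0,0]],[[-0.5,0,0],[0,0,0]],[[0,0,0],[0,0,0]]])

```text
time_s: 6.4
position: [0.5705, 0.0556, 0.1312]
tcp_rot: [[0.762, 0.546, 0.348], [0.591, -0.806, -0.028], [0.265, 0.227, -0.937]]
force: [6.3, -1.1, 1.3]
opening: 0.005
grasp_force: 3.1
```

```bash
python3 - <<'E'
from h import *
s=read_state(); r=rel()
print(r,r[0]*-.765+(r[1]-38)*-.644,V.T@s["force"],s["time_s"])
E
```

```text
[-30.0689  57.2671  24.9816] 10.594697895136672 [ 6.4644 -0.5843 -0.9373] 6.4
```

>>> drive_tool(motion=[[[-0.6,0.8,0],[0,0,0]],[[-0.6,0.8,0],[0,0,0]],[[-0.6,0.8,0],[0,0,0]],[[0,0,0],[0,0,0]]])

```text
time_s: 6.8
position: [0.5701, 0.0542, 0.1311]
tcp_rot: [[0.762, 0.546, 0.347], [0.59, -0.807, -0.026], [0.266, 0.225, -0.937]]
force: [7.3, 8.4, 0.8]
opening: 0.007
grasp_force: 5.1
```

```bash
python3 - <<'E'
from h import *
s=read_state(); r=rel()
print(r,r[0]*-.765+(r[1]-38)*-.644,V.T@s["force"],s["time_s"])
E
```

```text
[-30.3828  55.8228  25.0088] 11.76496962761734 [ 6.5483  8.8981 -1.4926] 6.8
```

The force rose at t = 11.8 mm, and I had predicted the stop at 11.3 mm, so the keeper is at its stop. I back off, rise, turn back and look.

>>> drive_tool(motion=[[[7,0,0],[0,0,0]],[[10,0,0],[0,0,0]],[[0,0,-35],[0,0,0]],[[0,0,-45],[0,0,0]],[[0,0,-45],[0,0,0]]])

```text
time_s: 7.3
position: [0.5354, 0.067, 0.2512]
tcp_rot: [[0.765, 0.549, 0.336], [0.591, -0.807, -0.027], [0.256, 0.219, -0.942]]
force: [0.9, -0.4, 1.0]
opening: 0.003
grasp_force: 0.0
```

>>> drive_tool(motion=[[[0,0,0],[0,0,0.14]],[[0,0,0],[0,0,0.14]],[[0,0,0],[0,0,0.14]],[[0,0,0],[0,0,0.14]],[[0,0,0],[0,0,0.14]]], gripper=0.62)

```text
time_s: 7.8
position: [0.5362, 0.067, 0.2508]
tcp_rot: [[0.938, -0.079, 0.338], [-0.074, -0.997, -0.027], [0.339, 0.001, -0.941]]
force: [0.3, 0.4, -0.6]
opening: 0.379
grasp_force: 0.0
```

>>> drive_tool(motion=[[[9,30,0],[0,0,0]],[[9,35,0],[0,0,0]],[[0,0,0],[0,0,0]],[[0,0,0],[0,0,0]]])

```text
time_s: 8.2
position: [0.5488, 0.0003, 0.2573]
tcp_rot: [[0.938, -0.075, 0.339], [-0.07, -0.997, -0.027], [0.34, 0.002, -0.94]]
force: [0.6, 0.3, -0.1]
opening: 0.605
grasp_force: 0.0
```

```bash
python3 - <<'E'
from h import *
import cv2
s=read_state()
print(rel(),to((0,0,140),0),s["time_s"],s["opening"])
im=capture("wrist"); i=im[120:280,200:400,::-1]
cv2.imwrite("pics/w3.png",cv2.resize(cv2.convertScaleAbs(i,alpha=1.2,beta=25),(750,600),interpolation=cv2.INTER_CUBIC)); np.savez("w3.npz",position=s["position"],tcp_rot=s["tcp_rot"])
E
```

```text
[ -3.3163   0.5207 149.4611] (array([ 0.002 ,  0.0032, -0.0002]), array([3.3163, 0.5207, 9.4611])) 8.2 0.6048638617089503
```

View pics/w3.png

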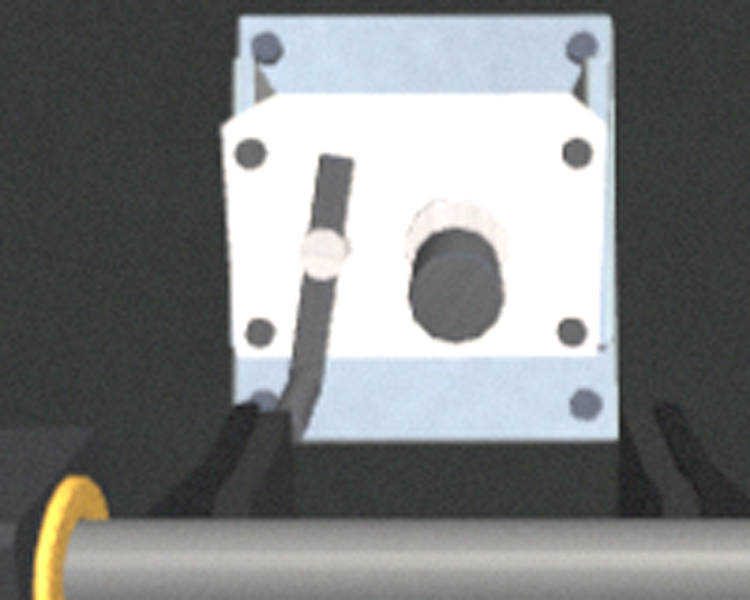

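The keeper is at its stop with the arm pointing up the face, and the collar is free. I refine the knob axis from this view, using the knob top at (456,296) in the crop.

```bash
python3 - <<'E'
from h import *
s=np.load("w3.npz"); r=lambda u,v: ray("wrist",200+u/3.75,120+v/3.75,s)
n=V[:,2]
def f(u,v,h):
    o,d=r(u,v); p=o+d*((O+h*n-o)@n)/(d@n); return V.T@(p-O)*1e3
print("knob",f(456,296,.06),"pivot",f(325,253,.013),"screws",[f(*q,0) for q in((251,153),(577,153),(260,332),(571,332))])
print("tilt turn",turn(toolV(0)),to((0,0,70),0)[1])
E
```

```text
knob [-0.1946  0.1467 60.    ] pivot [-0.7358 37.182  13.    ] screws [array([25.8672, 59.1356, -0.    ]), array([ 25.7599, -35.1005,   0.    ]), array([-28.4024,  59.2441,  -0.    ]), array([-28.5553, -34.9232,   0.    ])]
tilt turn [0.0015 0.0031 0.001 ] [ 3.5126  1.2242 79.5049]
```

>>> drive_tool(motion=[[[3.4,0.6,10],[0.0015,0.003,0]],[[0,0,30],[0,0,0]],[[0,0,20],[0,0,0]],[[0,0,0],[0,0,0]],[[0,0,0],[0,0,0]]])

```text
time_s: 8.75
position: [0.5735, -0.0009, 0.2023]
tcp_rot: [[0.936, -0.071, 0.343], [-0.067, -0.997, -0.025], [0.344, 0.001, -0.939]]
force: [-0.2, 0.4, 0.4]
opening: 0.617
grasp_force: 0.0
```

```bash
python3 - <<'E'
from h import *
s=read_state(); print(s["position"],rel(),to((0,0,26),0),V.T@s["force"])
E
```

```text
[ 0.5735 -0.0009  0.2023] [ 1.0257  1.0638 89.3927] (array([-0.0002, -0.0016,  0.0028]), array([-1.0257,  1.0638, 63.3927])) [-0.0823  0.3676  0.49  ]
```

>>> drive_tool(motion=[[[-1,1,20],[0,0,0.003]],[[0,0,20],[0,0,0]],[[0,0,13],[0,0,0]],[[0,0,10],[0,0,0]],[[0,0,0],[0,0,0]]])

```text
time_s: 9.25
position: [0.5946, -0.0043, 0.1429]
tcp_rot: [[0.936, -0.075, 0.344], [-0.071, -0.997, -0.026], [0.345, -0.0, -0.939]]
force: [-0.4, -0.3, 0.4]
opening: 0.621
grasp_force: 0.0
```

>>> drive_tool(motion=[[[0,0,0],[0,0,0]],[[0,0,0],[0,0,0]]])

```text
time_s: 9.45
position: [0.595, -0.0044, 0.1444]
tcp_rot: [[0.935, -0.075, 0.346], [-0.071, -0.997, -0.027], [0.347, 0.0, -0.938]]
force: [0.1, -0.3, 0.4]
opening: 0.618
grasp_force: 0.0
```

```bash
python3 - <<'E'
from h import *
for i in range(1):
  s=read_state(); print(s["position"],rel(),to((0,0,26),0),V.T@s["force"])
E
```

```text
[ 0.595  -0.0044  0.1444] [ 1.5423 -0.8446 27.5739] (array([ 0.0008, -0.0049, -0.0011]), array([-1.5423, -0.8446,  1.5739])) [ 0.2396 -0.295   0.3819]
```

>>> drive_tool(motion=[[[-1.2,-0.6,1],[0,0,0]],[[0,0,0],[0,0,0]],[[0,0,0],[0,0,0]]], gripper=0.35)

```text
time_s: 9.75
position: [0.5939, -0.0038, 0.1425]
tcp_rot: [[0.935, -0.075, 0.346], [-0.071, -0.997, -0.026], [0.347, 0.0, -0.938]]
force: [-0.3, -0.3, -0.7]
opening: 0.433
grasp_force: 0.0
```

```bash
python3 - <<'E'
from h import *
import cv2
s=read_state(); print(s["position"],rel(),turn(toolV(0)),V.T@s["force"],s["opening"])
cv2.imwrite("pics/s4.png",capture("scene")[...,::-1]);s=read_state(); print(rel(),turn(toolV(0)))
E
```

```text
[ 0.5939 -0.0038  0.1425] [-0.1229 -0.2434 26.1711] [ 0.0007 -0.004  -0.0012] [-0.4808 -0.3568 -0.5829] 0.43253416408131173
[-0.0868 -0.2525 26.1333] [ 0.0007 -0.004  -0.0012]
```

Centred to 0.3 mm, so I close.

>>> drive_tool(motion=[[[0,0,0],[0,0,0]],[[0,0,0],[0,0,0]],[[0,0,0],[0,0,0]],[[0,0,0],[0,0,0]],[[0,0,0],[0,0,0]]], gripper=0)

```text
time_s: 10.3
position: [0.5939, -0.0037, 0.1423]
tcp_rot: [[0.935, -0.075, 0.345], [-0.071, -0.997, -0.026], [0.346, 0.0, -0.938]]
force: [-0.4, 0.8, 1.2]
opening: 0.266
grasp_force: 30.0
```

```bash
python3 - <<'E'
from h import *
s=read_state(); print(rel(),turn(toolV(0)),V.T@s["force"],V.T@s["moment"],s["opening"],s["grasp_force"])
E
```

```text
[-0.2418 -0.1603 25.9476] [ 0.0005 -0.0035 -0.0012] [0.0152 0.7643 1.2683] [ 0.1345  0.325  -0.0414] 0.265838648488945 29.993744934909046
```

>>> drive_tool(motion=[[[0,0,-2],[0,0,0]],[[0,0,-2],[0,0,0]],[[0,0,-2],[0,0,0]],[[0,0,-2],[0,0,0]],[[0,0,0],[0,0,0]]])

```text
time_s: 10.8
position: [0.5909, -0.0036, 0.1499]
tcp_rot: [[0.936, -0.075, 0.345], [-0.071, -0.997, -0.026], [0.346, 0.0, -0.938]]
force: [0.4, 0.0, -2.9]
opening: 0.267
grasp_force: 30.0
```

```bash
python3 - <<'E'
from h import *
s=read_state(); print(rel(),turn(toolV(0)),V.T@s["force"],V.T@s["moment"],s["opening"],s["grasp_force"])
E
```

```text
[-0.4404 -0.2795 34.1235] [ 0.0007 -0.0033 -0.0011] [-0.6417  0.0618 -2.8105] [0.072  0.3627 0.0131] 0.26651563783375654 29.99972306890413
```

Forces are low: 2.8 N, which is about the spool's own weight. I carry on with small x trims.

>>> drive_tool(motion=[[[0,0,-3],[0,0,0]],[[0.1,0,-3],[0,0,0]],[[0,0,-3],[0,0,0]],[[0.1,0,-3],[0,0,0]],[[0,0,-3],[0,0,0]]])

```text
time_s: 11.3
position: [0.586, -0.0032, 0.1642]
tcp_rot: [[0.935, -0.075, 0.345], [-0.071, -0.997, -0.026], [0.346, 0.0, -0.938]]
force: [-0.2, -0.8, -2.7]
opening: 0.268
grasp_force: 30.0
```

>>> drive_tool(motion=[[[0,0,-3],[0,0,0]],[[0,0,-3],[0,0,0]],[[0,0,-3],[0,0,0]],[[0,0,-2],[0,0,0]],[[0,0,0],[0,0,0]]])

```text
time_s: 11.8
position: [0.5824, -0.0029, 0.1746]
tcp_rot: [[0.935, -0.075, 0.346], [-0.071, -0.997, -0.026], [0.347, 0.0, -0.938]]
force: [0.1, 1.0, -2.7]
opening: 0.264
grasp_force: 30.0
```

```bash
python3 - <<'E'
from h import *
s=read_state(); print(rel(),turn(toolV(0)),V.T@s["force"],V.T@s["moment"],s["opening"],s["grasp_force"])
E
```

```text
[ 0.0276 -0.2298 60.2338] [ 0.0007 -0.004  -0.0012] [-0.902   0.9948 -2.5452] [0.0271 0.3603 0.0289] 0.264371766707646 30.000364881707355
```

>>> drive_tool(motion=[[[0,0,-2],[0,0,0]],[[0,0,-2],[0,0,0]],[[0,0,-1.7],[0,0,0]],[[0,0,0],[0,0,0]],[[0,0,0],[0,0,0]]])

```text
time_s: 12.3
position: [0.5804, -0.0028, 0.1797]
tcp_rot: [[0.935, -0.075, 0.345], [-0.071, -0.997, -0.026], [0.346, 0.0, -0.938]]
force: [1.2, -0.3, -2.8]
opening: 0.271
grasp_force: 30.0
```

```bash
python3 - <<'E'
from h import *
import cv2
s=read_state(); print(rel(),V.T@s["force"],s["opening"],s["grasp_force"],s["qvel"])
a=capture("scene")[205:305,290:400,::-1]; b=capture("side")[155:235,215:305,::-1]
f=lambda i:cv2.resize(cv2.convertScaleAbs(i,alpha=1.5,beta=20),(400,400*i.shape[0]//i.shape[1]),interpolation=cv2.INTER_CUBIC)
a,b=f(a),f(b);o=np.zeros((400,800,3),np.uint8);o[:a.shape[0],:400]=a;o[:b.shape[0],400:]=b
cv2.imwrite("pics/z5.png",o)
n=V[:,2]
for h in(0,.01,.024,.04): u,v=proj("side",O+h*n); print(h,400+(u-215)*4.444,(v-155)*4.444)
E
```

```text
[-0.1084 -0.2384 65.6731] [ 0.2329 -0.2434 -3.021 ] 0.2706271279973694 30.000335426302627 [-0.0292  0.0671  0.0316  0.0147  0.0165 -0.0596]
0 621.1681611115416 155.05103037866292
0.01 624.5468532876155 144.9455038832647
0.024 629.3242249378994 130.65658578288654
0.04 634.8526395719673 114.12132963918059
```

View pics/z5.png

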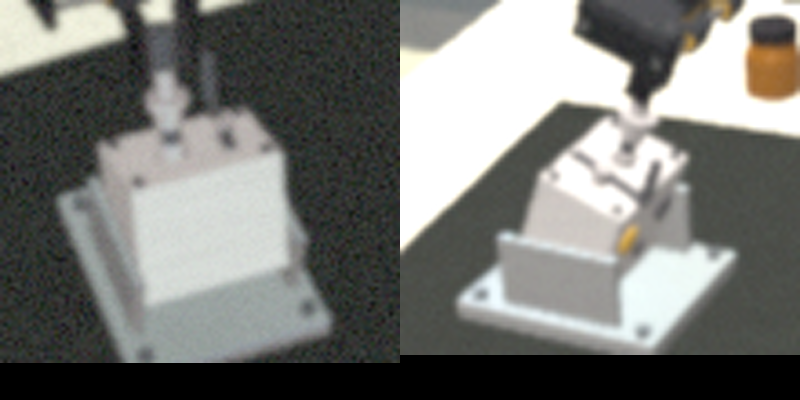

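The pictures show the spool drawn out with the collar near (166,95), the groove below it and the rod above the mouth near (172,150). The keeper is still aside. The draw is 39.7 mm, steady, with forces under 4 N, so I hand in.

```bash
python3 -c "
from rig import *
print(hand_in())"
```

```text
the job is handed in; nothing more can be done
None
```

I swung the keeper to its stop, drew the spool about 40 mm straight out along the bore, and handed in with it still held and steady; side forces read about 1 N or less during the draw, and the hand-in gave no verdict.

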